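Right the fallen bottle and hold the lane gate open

ROBOT

A 6-joint arm with a two-finger parallel gripper is mounted at the origin on the work surface. World frame = base frame: x ahead of the robot, y to its left, z up, the work surface at z = 0. Lengths are in m, angles in rad, forces in N, time in s.
With the tool pointing down it reaches from about 0.425 to 1.125 m from the base axis. Payload 14.9 kg.
Tool frame: the origin (TCP) lies at the very end of the fingers, on their centre line; the grasp point (between the pads) lies 19 mm behind it; z points along the fingers, y is the direction in which the jaws open and shut (so a half turn about z gives the same grasp; the last joint's range is limited). The gripper opens to 91 mm and grips with 3 to 60 N. Pads are 32 mm wide; open, the fingers measure 118 mm over their backs; the gripper's body (76 mm by 178 mm) begins 60 mm behind the grasp point.
Start: joints at [1.197, 0.379, 1.734, -0, 1.028, -0.033], TCP at [0.234, 0.66, 0.214] pointing down, gripper open.
Joint ranges: [-2.77, 2.77], [-0.74, 2.19], [0, 2.66], [-1.06, 4.2], [0.31, 2.87], [-3.08, 3.08]. Speed limits (rad/s): [1.89, 1.89, 2.39, 3.14, 3.14, 3.14].

INTERFACE

Orientations are given as a rotation vector (axis times angle).
In Python, from cell import * gives the robot as it stands. The module is installed in compiled form; this text tells all that it offers.
- The arm moves only by the shell command python3 -m jog 'ROWS'. ROWS is JSON, a list of rows, each a list of 3 entries, a list of its own where there are three numbers: the shift along the world's x, y, z in m, then the turn about the world's z in rad, then the finger opening in m, from 0 to 0.0912. In form: [[[dx, dy, dz], spin, hand], ...]. A call has 1 to 5 rows; each row shifts and turns the pose as measured when the row begins; what a row does not reach is not made up. A row lasts 1/8 s, in which the tool goes at most 62.5 mm and 10.7 degrees, less where a joint would pass 70% of its speed; a pose out of reach is approached as far as the arm can. A call with a gripper value outside its range is refused whole. The fingers move at their own pace and stop on an object; the grip force is fixed at half the most. Time passes only in rows, so rows that do not move let the fingers close. It gives the time, the measured TCP pose, the force and the opening at its end, in the units of the state.
- sense(): the state, without advancing time (a new reading comes with each control period).
- grab_frame(name): name is "scene" or "top"; returns a dict with "pixels" (480x640x3 uint8, red, green, blue), "intrinsics" (3x3 intrinsics, pixels), "xyz" and "rotation" of the camera in the world. Camera axes: x right, y down, z forward; pixel columns grow to the right and rows downward; lengths in m; the calibration is good to about 2 mm. A picture is of the moment at which its call begins. There is no depth.
- job_done(): hands the job in, once; it reports no verdict.
The state is a dict: "t": time; "joints": joint angles; "joint_velocities": joint speeds; "joint_efforts": joint torques, N m; "tcp_pos": TCP position; "orientation": TCP orientation; "ft_force": force on the tool from outside, world axes, zero at the start; "moment": the same for the moment, N m; "finger_gap": finger opening in m.
Only numpy, scipy, OpenCV 4.12 (cv2) and the standard library are available. Lean on these libraries where they do the work, as an engineer would, in place of code of your own. Each camera call takes 0.05 s, during which the arm holds its last target. There are 200 camera calls.

TASK

One bottle in the packing lane has fallen over: stand it upright again on the lane floor, in the gap between its neighbours, and let go of it. Then swing the lane's sprung gate arm outwards, away from the bottles, as far as it goes, and finish holding it hard open against its stop with the fingers (it springs shut if released), so that the row can be drawn out. Leave everything else standing where it is.

Things in the scene. Friction and masses are not known exactly. Their poses are not given: they have to be found in the camera images.
- lane: shallow aluminium channel fixed to the bench, 70 mm wide (own x) and 420 mm long (own y), floor 4 mm thick with two 3 mm wide lips along its long sides, their tops 9 mm above the bench, 64 mm apart inside. Origin: centre of its underside. The gate is at its +y end; the bottles and the carton stand on its floor
- bottle: the fallen bottle: square amber glass body 40 x 40 x 44 mm, dark neck (18 mm across), wooden ball stopper (24 mm across, centre 70, top 82 mm from the underside); 0.15 to 0.26 kg. Lies in the lane, ball towards the lane's +y end within 9 degrees. Origin: centre of its underside; own z runs to the ball.
- bottle_ball (a point): centre of the fallen bottle's ball stopper (24 mm across). Gripped gently here (about 4 N) and lifted, the bottle swings down between the pads and hangs upright within some 15 degrees; squeezed harder it stays askew
- bottle_a: identical bottle standing in the lane; leave alone. Origin: centre of its underside. The two standing bottles and the carton fill three places in any order: about 185 and 130 mm to the -y side of the lane's centre and 120 mm to its +y side. The gap lies between the last two places
- bottle_b: the other standing bottle in the lane, like bottle_a
- carton: plain white carton 40 x 40 x 70 mm standing in the lane, to be left alone; origin: centre of its underside
- gate_stand: fixed steel bracket of the gate, 60 x 70 mm foot, beside the lane's +y end on the far side, with the round pivot body (38 mm across) standing on it, top 74 mm above the bench; carries the gate arm. Origin: on the pivot axis, at the bench
- gate_pivot (a point): point on the vertical pivot axis of the gate arm, 53 mm above the bench
- gate_pin (a point): point on the axis of the upright steel pin at the free end of the gate arm, 85 mm above the bench and 130 mm from the pivot axis; pin 16 mm across, top 105 mm above the bench. The arm is two flat steel bars with two black rollers between; its upper face is 62 mm above the bench, the pin stands clear above it
- gate (a joint): angle of the gate arm, rad: 0 shut across the lane, grows as it swings clockwise seen from above (pin first towards the lane's +y direction, then away from the robot) to the hard stop at 1.3. Torsion spring: about 2.3 N at the pin when shut, 7.3 N at the stop; springs shut if let go
- tape_roll: empty cardboard tape roll lying flat on the bench, 90 mm outside diameter, 48 mm high; leave alone. Origin: centre of its underside
- jar: jar, 56 mm diameter, 60 mm high, standing on the bench; leave alone. Origin: centre of its underside
- label_box: cardboard box 50 x 70 x 40 mm on the bench; leave alone. Origin: centre of its underside
Things that resemble listed ones, but are neither listed nor needed, are in the scene too. Leave any green look-alike of the gate_stand alone.

How it is judged:
By the outcome, as a careful person would: the job done as asked, in the order asked, and still so for the second after the job is handed in, while the arm keeps its last pose, push and grip.
It also fails if it takes over 51 s, if anything falls off the work surface, if the arm or the gripper's body presses on something with over 40 N, if the wrist force passes 120 N, or if a joint passes its speed limit or range.

## Working session

There is one attempt and no reset: what is moved stays moved. The work goes in short steps, Python scripts to look and compute and a shell command to move; the robot and the scene stay as the last step left them, time stands still between calls to the robot, and variables do not carry over. Pictures are saved under pics/ and viewed, about 8 in all and at most 12, crops included, and the job is handed in when it is done.

```bash
mkdir -p pics; python3 - <<'E'
from cell import *
import cv2,json,numpy as np
s=sense();print({k:np.round(v,3).tolist() for k,v in s.items()})
for n in("scene","top"):
    f=grab_frame(n);cv2.imwrite(f"pics/{n}0.png",cv2.cvtColor(f["pixels"],cv2.COLOR_RGB2BGR))
    print(n,np.round(f["intrinsics"],2).tolist(),np.round(f["xyz"],4),np.round(f["rotation"],4).tolist())
    np.savez(f"{n}.npz",K=f["intrinsics"],p=f["xyz"],R=f["rotation"])
E
```

```text
{'t': 0.0, 'joints': [1.197, 0.379, 1.735, -0.0, 1.029, -0.033], 'joint_velocities': [-0.001, -0.001, 0.001, 0.001, -0.002, 0.001], 'joint_efforts': [0.0, -76.374, -43.437, 0.065, 0.042, -0.0], 'tcp_pos': [0.234, 0.659, 0.213], 'orientation': [-0.533, -3.096, 0.002], 'ft_force': [0.013, 0.177, -1.108], 'moment': [0.006, 0.008, -0.003], 'finger_gap': 0.091}
scene [[453.09, 0.0, 323.6], [0.0, 453.09, 236.84], [0.0, 0.0, 1.0]] [0.906  0.1415 0.8029] [-1.1796, -2.5804, 0.6784]
top [[460.32, 0.0, 333.24], [0.0, 460.32, 240.66], [0.0, 0.0, 1.0]] [ 0.4004 -0.1075  0.9267] [-2.0931, 2.1539, -0.2241]
```

View pics/scene0.png

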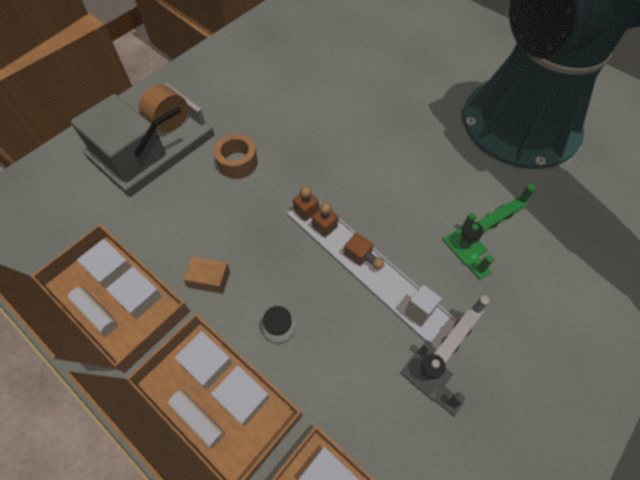

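View pics/top0.png

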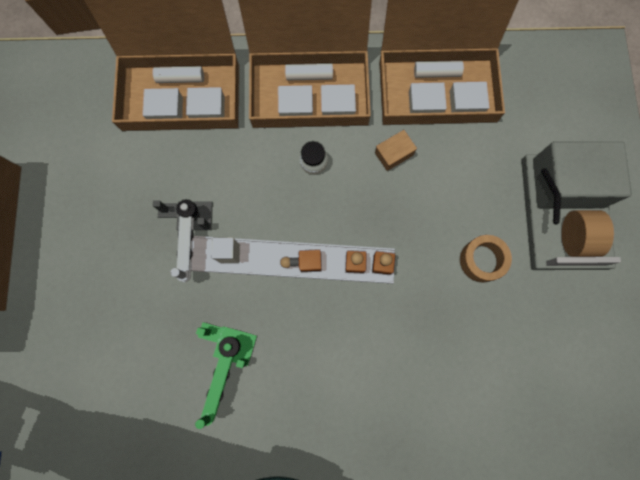

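```bash
python3 - <<'E'
import cv2
a=cv2.imread("pics/top0.png")[185:295,150:410];cv2.imwrite("pics/top0c.png",cv2.resize(a,None,fx=3,fy=3,interpolation=cv2.INTER_CUBIC))
a=cv2.imread("pics/scene0.png")[170:420,280:500];cv2.imwrite("pics/scene0c.png",cv2.resize(a,None,fx=2.4,fy=2.4,interpolation=cv2.INTER_CUBIC))
E
```

```text
(no output)
```

View pics/top0c.png

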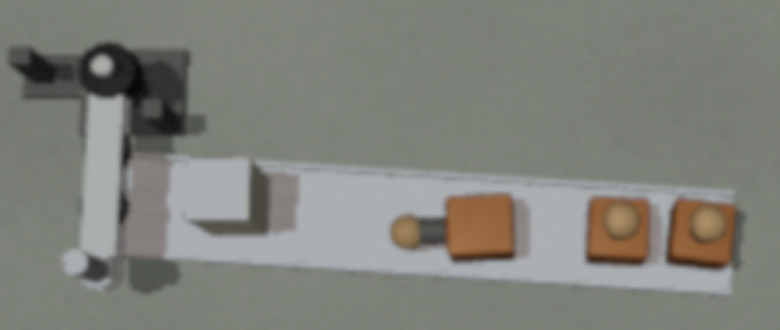

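View pics/scene0c.png

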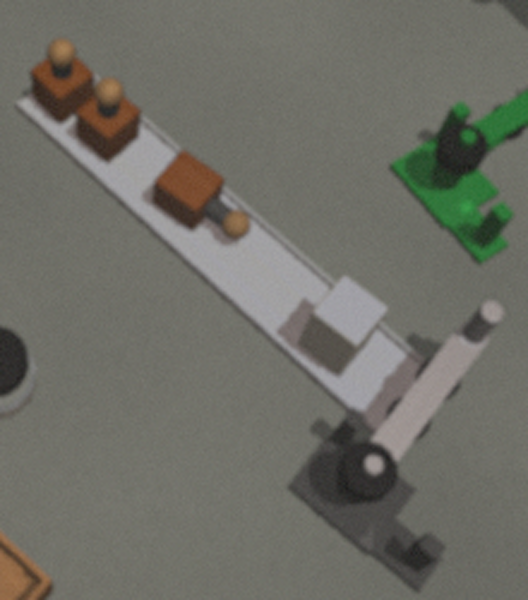

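```bash
cat > h.py <<'E'
import numpy as np,cv2
C={n:dict(np.load(n+".npz")) for n in("top","scene")}
def ray(n,u):
    c=C[n];R=cv2.Rodrigues(c["R"])[0] if c["R"].size==3 else c["R"]
    d=R@np.linalg.inv(c["K"])@[u[0],u[1],1];return c["p"].ravel(),d/np.linalg.norm(d)
def pl(n,u,z):
    p,d=ray(n,u);return (p+d*(z-p[2])/d[2]).round(4)
def tri(a,b):
    A=np.zeros((3,3));v=np.zeros(3);L=[ray("top",a),ray("scene",b)]
    for p,d in L:
        M=np.eye(3)-np.outer(d,d);A+=M;v+=M@p
    x=np.linalg.solve(A,v);return x.round(4),[round(float(np.linalg.norm(np.cross(d,x-p))),4) for p,d in L]
def proj(n,X):
    c=C[n];R=cv2.Rodrigues(c["R"])[0];q=c["K"]@(R.T@(np.array(X)-c["p"].ravel()));return (q[:2]/q[2]).round(1)
E
python3 - <<'E'
from h import *
t=lambda x,y:(150+(x-1)/3,185+(y-1)/3)
s=lambda x,y:(280+(x-.7)/2.4,170+(y-.7)/2.4)
for n,a,b in[("ball",(406,232),(236,223)),("pin",(74,262),(491,312)),("pivtop",(101,66),(374,464)),("b1",(621,220),(110,92)),("b2",(709,222),(62,52))]:
    print(n,tri(t(*a),s(*b)))
print("ball z.024",pl("top",t(406,232),.024),pl("scene",s(236,223),.024))
print("pin z.105",pl("top",t(74,262),.105),pl("scene",s(491,312),.105))
print("balls .074",[pl(n,p,.074) for n,p in(("top",t(621,220)),("scene",s(110,92)),("top",t(709,222)),("scene",s(62,52)))])
print("body top corners",[pl("top",t(*p),.044) for p in((449,197),(512,195),(513,256),(452,259))])
print("carton top .074",[pl("top",t(*p),.074) for p in((190,157),(250,158),(249,220),(188,217))])
print("lane corners .009",[pl("top",t(*p),.009) for p in((733,190),(731,293))],[pl("scene",s(18,103),.009)])
E
```

```text
ball (array([ 0.5393, -0.0256,  0.028 ]), [0.0003, 0.0003])
pin (array([0.515 , 0.1651, 0.1051]), [0.0001, 0.0001])
pivtop (array([0.6442, 0.1629, 0.0752]), [0.0003, 0.0003])
b1 (array([ 0.5353, -0.1632,  0.0757]), [0.0012, 0.0012])
b2 (array([ 0.5322, -0.2177,  0.077 ]), [0.0014, 0.0014])
ball z.024 [ 0.5401 -0.0255  0.024 ] [ 0.5373 -0.0262  0.024 ]
pin z.105 [0.515  0.1651 0.105 ] [0.5149 0.1652 0.105 ]
balls .074 [array([ 0.5362, -0.1644,  0.074 ]), array([ 0.534 , -0.1628,  0.074 ]), array([ 0.5334, -0.2194,  0.074 ]), array([ 0.5301, -0.2179,  0.074 ])]
body top corners [array([ 0.5591, -0.0554,  0.044 ]), array([ 0.5593, -0.0962,  0.044 ]), array([ 0.5194, -0.0959,  0.044 ]), array([ 0.5186, -0.0567,  0.044 ])]
carton top .074 [array([0.5838, 0.1052, 0.074 ]), array([0.5821, 0.0675, 0.074 ]), array([0.5427, 0.0677, 0.074 ]), array([0.5456, 0.1056, 0.074 ])]
lane corners .009 [array([ 0.5649, -0.2453,  0.009 ]), array([ 0.4952, -0.2401,  0.009 ])] [array([ 0.5619, -0.2426,  0.009 ])]
```

The pictures show the fallen bottle's ball at top-image pixel (285,262), or (378,263) in the scene image. The pin top is at (175,272) and (485,300). The two images agree to within 1–2 mm. I'm moving over the ball, turning the jaws to lie across the lane.

```bash
python3 -m jog '[[[0.025,-0.057,0],-0.12,0.091],[[0.025,-0.057,0],-0.12,0.091],[[0.025,-0.057,0],-0.12,0.091],[[0.025,-0.057,0],-0.12,0.091],[[0.025,-0.057,0],-0.12,0.091]]'
python3 -m jog '[[[0.025,-0.057,0],-0.12,0.05],[[0.025,-0.057,0],-0.12,0.05],[[0.025,-0.057,0],-0.12,0.05],[[0.025,-0.057,0],-0.12,0.05],[[0.025,-0.057,0],-0.12,0.05]]'
```

```text
t: 0.72
tcp_pos: [0.3575, 0.3725, 0.2118]
orientation: [-1.442, -2.79, 0.002]
ft_force: [1.4, -0.0, 0.0]
finger_gap: 0.0913
t: 1.35
tcp_pos: [0.4811, 0.0853, 0.212]
orientation: [-2.224, -2.218, 0.001]
ft_force: [1.5, 0.9, 0.9]
finger_gap: 0.0499
```

```bash
python3 -m jog '[[[0.029,-0.055,-0.03],0,0.05],[[0.029,-0.056,-0.03],0,0.05],[[0,0,-0.04],0,0.05],[[0,0,0],0,0.05]]'
python3 - <<'E'
from cell import *
import cv2,numpy as np
print(sense()["tcp_pos"])
a=grab_frame("top")["pixels"][185:295,150:410];b=grab_frame("scene")["pixels"][170:420,280:500]
a=cv2.resize(a,None,fx=2.2,fy=2.2);b=cv2.resize(b,(a.shape[1]*2//4*1,int(a.shape[1]/2*250/220)))
o=np.zeros((a.shape[0]+b.shape[0],a.shape[1],3),np.uint8);o[:a.shape[0]]=a;o[a.shape[0]:,:b.shape[1]]=b
cv2.imwrite("pics/p1.png",o[...,::-1])
E
```

```text
t: 1.85
tcp_pos: [0.5342, -0.0191, 0.1175]
orientation: [2.232, 2.209, 0.002]
ft_force: [0.0, 0.2, 0.2]
finger_gap: 0.0499
[ 0.53421108 -0.01906781  0.11746429]
```

View pics/p1.png

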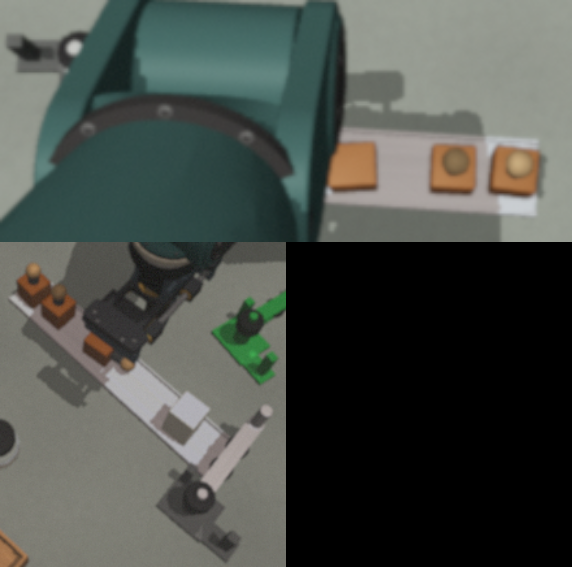

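The scene view shows the gripper above the bottle, with the ball visible at about (127,365) in the composite. The top view is blocked by the arm. I'll go down.

```bash
python3 -m jog '[[[0.005,-0.0065,-0.04],0,0.05],[[0,0,-0.045],0,0.05],[[0,0,-0.012],0,0.05],[[0,0,0],0,0.05]]'; python3 -c "
from cell import *;print(sense()['tcp_pos'])"
```

```text
t: 2.45
tcp_pos: [0.5468, -0.0231, 0.0297]
orientation: [2.217, 2.206, 0.019]
ft_force: [0.0, -0.3, 0.1]
finger_gap: 0.0499
[ 0.54683587 -0.02314447  0.02967593]
```

```bash
python3 -m jog '[[[-0.0075,-0.0025,-0.01],0,0.05],[[0,0,0],0,0.05],[[0,0,0],0,0.05]]'
```

```text
t: 2.82
tcp_pos: [0.5408, -0.0257, 0.0227]
orientation: [2.214, 2.204, 0.023]
ft_force: [-0.9, -0.2, 0.7]
finger_gap: 0.0501
```

```bash
python3 -m jog '[[[-0.001,0,-0.011],0,0.05],[[0,0,0],0,0.05],[[0,0,0],0,0.025],[[0,0,0],0,0.025],[[0,0,0],0,0.025]]'
```

```text
t: 3.45
tcp_pos: [0.5401, -0.0257, 0.0113]
orientation: [2.214, 2.204, 0.024]
ft_force: [0.4, 0.9, -0.4]
finger_gap: 0.0255
```

```bash
python3 -m jog '[[[0,0,0],0,0.0235],[[0,0,0],0,0.0235],[[0,0,0],0,0.0235]]'
```

```text
t: 3.82
tcp_pos: [0.54, -0.0257, 0.0114]
orientation: [2.214, 2.204, 0.024]
ft_force: [-0.0, 0.1, -0.7]
finger_gap: 0.0235
```

```bash
python3 -m jog '[[[0,0,0],0,0.0225],[[0,0,0],0,0.0225]]'; python3 -c "
from cell import *;import cv2
b=grab_frame('scene')['pixels'][190:320,280:440];cv2.imwrite('pics/p2.png',cv2.resize(b,None,fx=4,fy=4,interpolation=2)[...,::-1])"
```

```text
t: 4.08
tcp_pos: [0.54, -0.0257, 0.0114]
orientation: [2.214, 2.204, 0.024]
ft_force: [0.6, 0.6, -0.6]
finger_gap: 0.0226
```

View pics/p2.png

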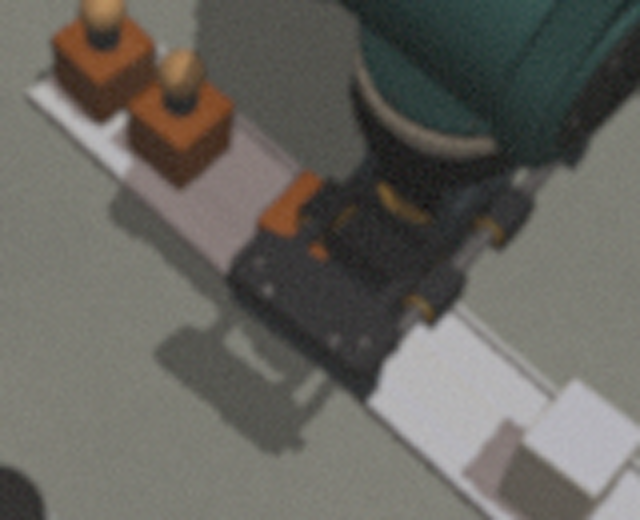

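The gripper body hides the ball. I'll find the contact opening by closing in small steps.

```bash
python3 -m jog '[[[0,0,0],0,0.021],[[0,0,0],0,0.021]]';python3 -m jog '[[[0,0,0],0,0.019],[[0,0,0],0,0.019]]'
```

```text
t: 4.38
tcp_pos: [0.54, -0.0257, 0.0114]
orientation: [2.214, 2.204, 0.024]
ft_force: [-0.4, 0.1, -1.0]
finger_gap: 0.0221
t: 4.62
tcp_pos: [0.54, -0.0257, 0.0114]
orientation: [2.214, 2.204, 0.024]
ft_force: [0.2, -0.4, -1.4]
finger_gap: 0.0221
```

```bash
python3 -m jog '[[[0,0,0],0,0.0236],[[0,0,0],0,0.0236],[[0,0,0.012],0,0.0236],[[0,0,0.012],0,0.0236],[[0,0,0],0,0.0236]]';python3 -c "
from cell import *;import cv2
print(sense()['ft_force'],sense()['moment'])
b=grab_frame('scene')['pixels'][190:320,280:440];cv2.imwrite('pics/p3.png',cv2.resize(b,None,fx=4,fy=4,interpolation=2)[...,::-1])"
```

```text
t: 5.25
tcp_pos: [0.5403, -0.0257, 0.0375]
orientation: [2.214, 2.204, 0.024]
ft_force: [-0.3, 1.2, 0.7]
finger_gap: 0.0234
[-0.33924971  1.19922665  0.6774274 ] [0.06243056 0.14307517 0.04491442]
```

```bash
python3 -m jog '[[[0,0,0.015],0,0.0236],[[0,0,0.015],0,0.0236],[[0,0,0.015],0,0.0236],[[0,0,0],0,0.0236],[[0,0,0],0,0.0236]]';python3 -c "
from cell import *;import cv2
print(sense()['ft_force'],sense()['moment'])
b=grab_frame('scene')['pixels'][190:320,280:440];cv2.imwrite('pics/p3.png',cv2.resize(b,None,fx=4,fy=4,interpolation=2)[...,::-1])"
```

```text
t: 5.92
tcp_pos: [0.5403, -0.0257, 0.086]
orientation: [2.213, 2.203, 0.025]
ft_force: [-0.2, 0.4, -0.8]
finger_gap: 0.0241
[-0.21122429  0.42321746 -0.83825903] [-0.1345823   0.09775916  0.07861666]
```

View pics/p3.png

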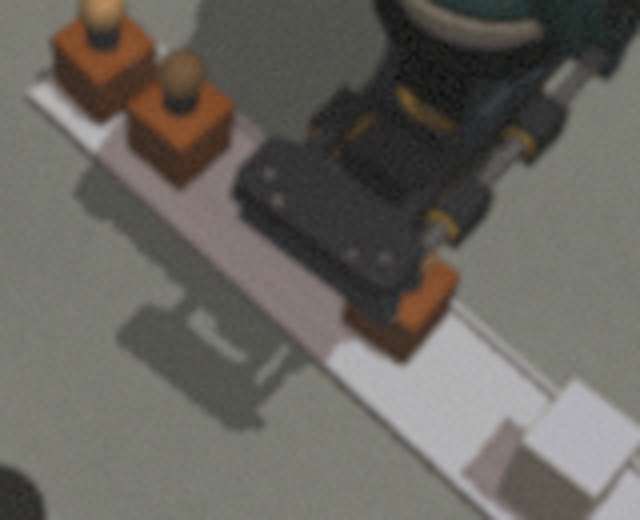

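```bash
python3 - <<'E'
from h import *
for X in [(.54,-.0257,.098),(.54,-.0257,.072),(.56,-.0057,.072),(.52,-.0057,.072),(.52,-.0057,.028),(.56,-.0057,.028),(.52,-.0457,.072)]:
    p=proj("scene",X);print(X,(p-[280,190])*4)
E
```

```text
(0.54, -0.0257, 0.098) [408.8 220.8]
(0.54, -0.0257, 0.072) [401.6 248. ]
(0.56, -0.0057, 0.072) [410.4 303.6]
(0.52, -0.0057, 0.072) [463.2 244.4]
(0.52, -0.0057, 0.028) [449.2 287.6]
(0.56, -0.0057, 0.028) [398.8 345.2]
(0.52, -0.0457, 0.072) [393.2 194.4]
```

```bash
python3 -m jog '[[[0,0,0],0,0.0236]]'; python3 -m jog '[[[0,0,0.008],0,0.0236],[[0,0,0],0,0.0236]]';python3 -c "
from cell import *;import cv2
print(sense()['ft_force'],sense()['moment'])
b=grab_frame('scene')['pixels'][240:300,350:410];c=cv2.imread('pics/p3.png')[200:440,280:520]
cv2.imwrite('pics/p4.png',cv2.hconcat([c,cv2.resize(b,None,fx=4,fy=4,interpolation=2)[...,::-1]]))"
```

```text
t: 6.1
tcp_pos: [0.5402, -0.0257, 0.0855]
orientation: [2.213, 2.204, 0.025]
ft_force: [0.8, 0.2, 0.1]
finger_gap: 0.0238
t: 6.35
tcp_pos: [0.54, -0.0257, 0.0936]
orientation: [2.214, 2.204, 0.024]
ft_force: [0.0, 0.3, -0.1]
finger_gap: 0.0237
[ 0.04159544  0.33354579 -0.14952825] [-0.11707067  0.04606926  0.00676891]
```

View pics/p4.png

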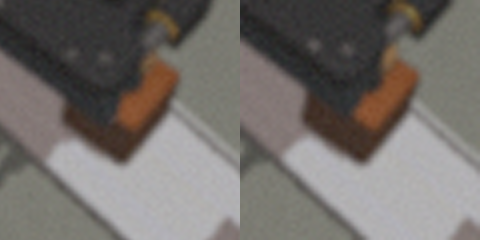

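The bottle stayed put while the gripper rose, so it appears to be standing free on the lane floor. I'll retreat and check.

```bash
python3 -m jog '[[[0,0,0.03],0,0.03],[[0,0,0.05],0,0.05],[[0,0.03,0.03],0,0.06],[[0,0.06,0],0,0.06],[[0,0.06,0],0,0.06]]'; python3 -m jog '[[[0,0.035,0],0,0.06],[[0,0,0],0,0.06]]'
python3 - <<'E'
from cell import *
import cv2,numpy as np
a=grab_frame("top")["pixels"][185:295,150:410];b=grab_frame("scene")["pixels"][170:420,280:500]
a=cv2.resize(a,None,fx=2.5,fy=2.5);b=cv2.resize(b,None,fx=1.9,fy=1.9)
o=np.zeros((max(a.shape[0],b.shape[0]),800,3),np.uint8)[:,:];o=np.zeros((a.shape[0]+300,650,3),np.uint8);o[:275]=a
b=b[:300];o[275:275+300,:b.shape[1]]=b
cv2.imwrite("pics/p5.png",o[...,::-1])
E
```

```text
t: 7.02
tcp_pos: [0.5391, 0.1255, 0.2068]
orientation: [2.221, 2.198, 0.024]
ft_force: [0.7, -0.4, 0.2]
finger_gap: 0.0599
t: 7.28
tcp_pos: [0.5386, 0.1647, 0.207]
orientation: [2.217, 2.203, 0.025]
ft_force: [0.4, -0.2, -0.1]
finger_gap: 0.06
```

View pics/p5.png

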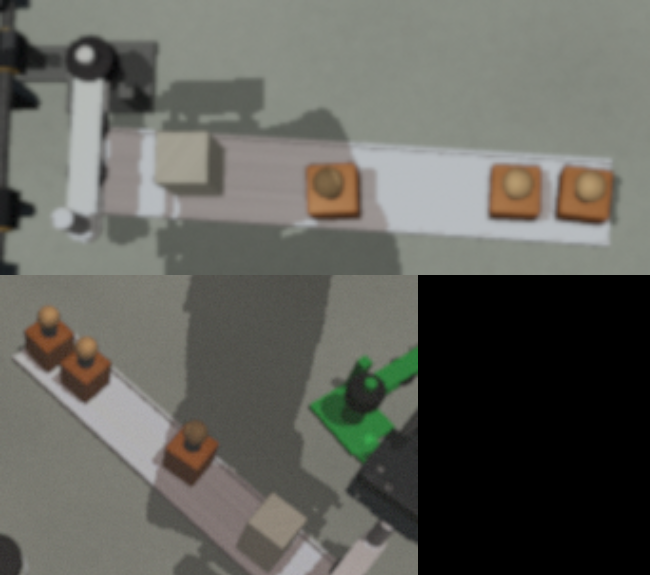

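The bottle is standing in the gap, at about (330,190) in the composite's top view, upright like its neighbours. Next is the gate pin.

```bash
python3 -m jog '[[[-0.0236,0.0005,0],0,0.06],[[0,0,-0.05],0,0.06],[[0,0,0],0,0.06]]';python3 -m jog '[[[0,0,0],0,0.06]]'
```

```text
t: 7.75
tcp_pos: [0.5149, 0.1604, 0.1565]
orientation: [2.222, 2.197, 0.025]
ft_force: [0.5, -0.0, 0.9]
finger_gap: 0.0604
t: 7.88
tcp_pos: [0.5158, 0.1599, 0.1579]
orientation: [2.223, 2.195, 0.026]
ft_force: [-0.4, 0.1, 0.3]
finger_gap: 0.0602
```

```bash
python3 -m jog '[[[-0.0005,0.005,-0.04],0,0.06],[[0,0,-0.025],0,0.06],[[0,0,0],0,0.06]]';python3 -m jog '[[[0,0,-0.01],0,0.06],[[0,0,0],0,0.06]]'
```

```text
t: 8.25
tcp_pos: [0.5192, 0.1647, 0.0968]
orientation: [2.222, 2.191, 0.035]
ft_force: [-0.2, 0.2, 0.3]
finger_gap: 0.0599
t: 8.5
tcp_pos: [0.5209, 0.1649, 0.089]
orientation: [2.221, 2.189, 0.04]
ft_force: [-0.8, -0.1, -0.0]
finger_gap: 0.0601
```

```bash
python3 -m jog '[[[-0.006,0,-0.016],0,0.06],[[0,0,0],0,0.06]]';python3 -m jog '[[[0,0,0],0,0.02],[[0,0,0],0,0.012],[[0,0,0],0,0.012],[[0,0,0],0,0.012],[[0,0,0],0,0.012]]'; python3 -c "
from cell import *;print(sense()['joints'],sense()['ft_force'])"
```

```text
t: 8.75
tcp_pos: [0.5149, 0.165, 0.0729]
orientation: [2.221, 2.189, 0.041]
ft_force: [-1.3, -0.0, 0.1]
finger_gap: 0.0602
t: 9.38
tcp_pos: [0.5137, 0.1649, 0.073]
orientation: [2.222, 2.19, 0.038]
ft_force: [-7.9, 1.9, 9.2]
finger_gap: 0.0155
[ 0.27096686  0.33944221  2.12272294 -0.01159869  0.64786781  0.2949559 ] [-7.86993703  1.91567479  9.21763679]
```

```bash
python3 -m jog '[[[0.0013,0.0195,0],0,0.012],[[0.004,0.019,0],0,0.012],[[0.006,0.018,0],0,0.012]]'; python3 -c "
from cell import *;import numpy as np;s=sense();p=s['tcp_pos'];print(s['ft_force'],np.hypot(p[0]-.644,p[1]-.163),np.arctan2(p[1]-.163,.644-p[0]))"
```

```text
t: 9.75
tcp_pos: [0.5257, 0.2208, 0.0732]
orientation: [2.223, 2.187, 0.036]
ft_force: [13.8, -12.4, -8.1]
finger_gap: 0.0153
[ 13.80765356 -12.37315216  -8.1073782 ] 0.1316840067171814 0.4544487475810297
```

```bash
python3 -m jog '[[[0.011,0.018,0],0,0.012],[[0.0135,0.0155,0],0,0.012],[[0.0155,0.0135,0],0,0.012]]'; python3 -c "
from cell import *;import numpy as np;s=sense();p=s['tcp_pos'];print(s['ft_force'],np.hypot(p[0]-.644,p[1]-.163),np.arctan2(p[1]-.163,.644-p[0]))"
```

```text
t: 10.12
tcp_pos: [0.5609, 0.2693, 0.0729]
orientation: [2.232, 2.189, 0.02]
ft_force: [-9.6, 0.3, 11.1]
finger_gap: 0.0155
[-9.57916591  0.33253902 11.07172775] 0.1349622570114866 0.9070839961906035
```

```bash
python3 -m jog '[[[0.018,0.0075,0],0,0.012],[[0.0175,0.0085,0],0,0.012],[[0,0,0],0,0.012]]'; python3 -c "
from cell import *;import numpy as np;s=sense();p=s['tcp_pos'];print(s['ft_force'],np.hypot(p[0]-.644,p[1]-.163),np.arctan2(p[1]-.163,.644-p[0]))"
```

```text
t: 10.5
tcp_pos: [0.5919, 0.2886, 0.0724]
orientation: [2.24, 2.193, 0.007]
ft_force: [-3.2, -9.0, 10.8]
finger_gap: 0.0154
[-3.1508336  -9.03565191 10.75873874] 0.135944327053774 1.177279060513995
```

```bash
python3 -m jog '[[[0.012,0.001,0],0,0.012],[[0.008,0.001,0],0,0.012],[[0,0,0],0,0.012]]'; python3 -c "
from cell import *;import numpy as np;s=sense();p=s['tcp_pos'];print(s['ft_force'],np.hypot(p[0]-.644,p[1]-.163),np.arctan2(p[1]-.163,.644-p[0]))"
```

```text
t: 10.88
tcp_pos: [0.6076, 0.2935, 0.0724]
orientation: [-2.246, -2.194, -0.002]
ft_force: [-6.7, -6.3, 8.7]
finger_gap: 0.0151
[-6.69396214 -6.30935985  8.69626024] 0.13543529235353705 1.2988153283350061
```

```bash
python3 -m jog '[[[0.008,0.001,0],0,0.012],[[0,0,0],0,0.012]]'; python3 -m jog '[[[0.006,0.001,0],0,0.012]]'
```

```text
t: 11.12
tcp_pos: [0.6109, 0.2947, 0.0723]
orientation: [-2.243, -2.189, 0.01]
ft_force: [-7.6, -5.1, 9.9]
finger_gap: 0.0151
t: 11.25
tcp_pos: [0.6128, 0.2951, 0.072]
orientation: [-2.241, -2.185, 0.022]
ft_force: [-39.6, 0.1, 29.2]
finger_gap: 0.0153
```

```bash
python3 -m jog '[[[0.003,0.001,0],0,0.012]]'; python3 -c "
from cell import *
import numpy as np,cv2
for i in range(6):
    f=grab_frame('scene');s=sense();print(s['t'],np.round(s['ft_force'],1),s['tcp_pos'].round(4) if hasattr(s['tcp_pos'],'round') else s['tcp_pos'])
a=grab_frame('top')['pixels'][185:295,150:410];a=cv2.resize(a,None,fx=2.2,fy=2.2);b=cv2.resize(f['pixels'][180:440,280:540],None,fx=1.3,fy=1.3)
o=np.zeros((a.shape[0]+b.shape[0],572,3),np.uint8);o[:a.shape[0]]=a;o[a.shape[0]:,:b.shape[1]]=b
cv2.imwrite('pics/p6.png',o[...,::-1])"
```

```text
t: 11.38
tcp_pos: [0.612, 0.2951, 0.0719]
orientation: [-2.238, -2.183, 0.035]
ft_force: [-25.9, -9.2, 26.4]
finger_gap: 0.0155
11.425 [-29.1  -5.8  25.5] [0.612  0.2951 0.0719]
11.475 [-29.   -6.3  25.5] [0.6121 0.2951 0.072 ]
11.525 [-27.8  -6.   26.1] [0.6121 0.2951 0.0719]
11.575 [-27.2  -6.2  25.4] [0.612  0.2951 0.0719]
11.625 [-28.3  -5.3  25.5] [0.6121 0.2951 0.0719]
11.675 [-27.2  -5.8  25. ] [0.6121 0.2951 0.0719]
```

View pics/p6.png

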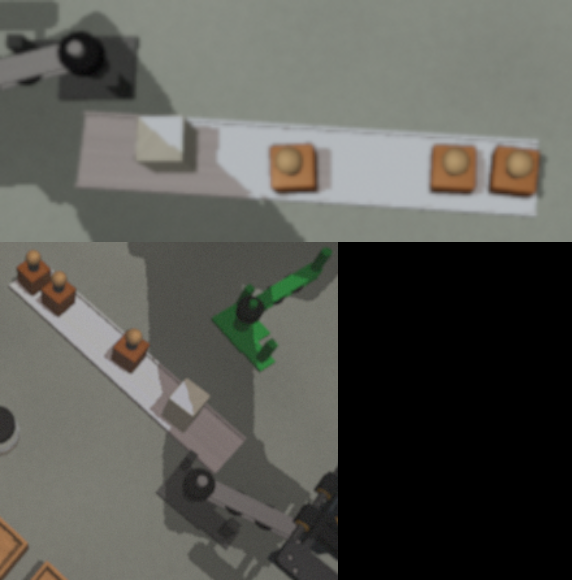

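The last picture shows the lane clear of the gate arm, which is swung fully out and held. All three bottles and the carton are standing. The push is steady at about 28 N, against a spring force of about 7 N.

```bash
python3 -c "
from cell import *
print(job_done());s=sense();print(s['t'],s['ft_force'],s['tcp_pos'],s['finger_gap'])"
```

```text
the job is handed in; nothing more can be done
None
the job is handed in; nothing more can be done
```

The fallen bottle is standing upright in the gap, released, and the gate is being held fully open against its stop. I handed the job in at about 11.7 s of the 51 s allowed.

**Bottle:** I gripped it lightly by the ball and lifted. It swung upright, then slipped out of the light grip and landed standing on the lane floor. I hadn't planned that drop. Pictures from both cameras afterwards show it upright and free, with its neighbours and the carton still in place.

**Gate:** I gripped the pin, swung the arm to its stop and kept pushing. The angle I worked out from the tool position was about 1.3 rad just before the last push. The stop shows as the force rising from about 8 N, which is just the spring, to a steady 28 N with the tool not moving.

**Disagreements:**
- **Pin radius:** the arc came out at about 135 mm instead of 130 mm. My estimate of the pivot position was probably a few millimetres off, or the tool tilted slightly.
- **Upward force:** there is also a steady 25 N or so upward on the tool while it holds the pin. I did not find out why. The highest I read was about 40 N sideways plus 29 N upward (49 N in all), in one push I then eased. That is well under the 120 N wrist limit, and I read it as finger force on the pin, not the gripper's body pressing on anything.

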